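# Open the drying stand and lay the mould block across it

## Task

Pull the drying stand's sprung slide out by its wooden post until you feel it reach its stop, so that its catch holds it out when you let go, but do not haul on it once it has stopped. Then lay the mould block, pockets up, lengthwise across the two narrow ridges of the stand so that it rests on both, roughly centred, and set it down rather than dropping it. Leave the other things on the bench alone.

Things in the scene. Friction and masses are not known exactly. Their poses are not given: they have to be found in the camera images.
- stand: wooden drying stand fixed to the bench: a flat closed housing 150 (x) x 90 (y) x 40 mm high with a narrow wooden ridge across its top near its front end. Origin: centre of the housing's underside, on the bench. +x is the way the slide comes out of the front end, z up.
- fixed_ridge (a point): middle of the top edge of the ridge on the housing, 65 mm above the bench and 60 mm along the stand's x. The ridge is 10 mm thick (along x), 90 mm long (across, along y) and rises 25 mm above the housing. Axes as the stand's.
- slide_ridge (a point): middle of the top edge of the second ridge, which stands on the slide and moves with it: same height (65 mm), thickness and length as the first; 22 mm in front of the first with the slide home. Axes as the stand's.
- post_top (a point): middle of the top of the upright round wooden post by which the slide is pulled: 18 mm diameter, 38 mm tall, from the slide's flat bar (its top 22 mm above the bench, 50 mm wide) up to 60 mm above the bench; 53 mm in front of the slide's ridge (48 mm of free bar between them). The bar ends 15 mm beyond the post. Axes as the stand's.
- slide (a joint): travel of the slide out along the stand's +x, m; 0 is home. A spring pulls it home with 3 N, rising to 9 N. A hidden catch clicks (a bump of 3 N) somewhere from 45 to 95 mm, different each time; the stop is 4 mm beyond. Let go past the click, it backs up at most 4 mm on to the catch and stays; let go sooner, it springs home and can be pulled again.
- buffer (a joint): how far the rubber buffer that forms the stop, hidden in the housing, is squeezed by the slide, m: 0 when the slide is not pressing on it, 4 N for each mm; squeezed more than 7 mm (28 N, on top of the spring) it is damaged.
- mould: the mould block, a plain wooden slab 150 (x) x 50 (y) x 24 mm high with three square pockets 12 mm deep in its upper face. 170 g or so. Origin: centre of its underside; x along its length, z up out of the pocketed face.
- blank: bystander: solid plain wooden block 110 x 46 x 30 mm with no pockets; origin: centre of its underside.
- brush_pot: bystander: round wooden pot 72 mm wide, 105 mm tall, brushes in it up to 195 mm; origin: centre of its underside.
- glue: bystander: standing glue bottle 34 mm wide, 95 mm tall; origin: centre of its underside.
Not all that is in view belongs to the job. What is shaped like the mould but turquoise is not meant. What is shaped like the stand but green is not meant.

How it is judged:
By the outcome, as a careful person would: the job done as asked, in the order asked, and still so for the second after the job is handed in, with the robot touching nothing.
It also fails if it takes over 58 s, if anything falls off the work surface, if the arm or the gripper's body presses on something with over 40 N, if the wrist force passes 120 N, or if a joint passes its speed limit or range.

## Robot

A 6-joint arm with a two-finger parallel gripper is mounted at the origin on the work surface. World frame = base frame: x ahead of the robot, y to its left, z up, the work surface at z = 0. Lengths are in m, angles in degrees, forces in N, time in s.
With the tool pointing down it reaches from about 0.25 to 0.725 m from the base axis. Payload 9.7 kg.
Tool frame: the origin (TCP) lies between the finger pads; the fingertips stand 19 mm ahead of it and the grasp point (between the pads) is the TCP; z points along the fingers, y is the line along which they close (so a half turn about z gives the same grasp; the last joint's range is limited). The gripper opens to 85 mm and grips with 20 to 120 N. Pads are 22 mm wide; open, the fingers measure 114 mm over their backs; the gripper's body (76 mm by 85 mm) begins 54 mm behind the grasp point. The pads swing forward as they close: fully open they stand 13 mm farther back than shut.
Start: joints at [72.651, 4.979, 10.078, 95.1, 0, 90], TCP at [0.164, 0.525, 0.25] pointing down, gripper open.
Joint ranges: [-179.16, 179.16], [-48.56, 103.87], [-65.8, 70.77], [-126.05, 130.52], [-82.76, 87.17], [-180, 180]. Speed limits (degrees/s): [127.2, 127.2, 147.25, 180, 180, 180].

## Interface

Orientations are given as [roll, pitch, yaw] about the fixed x, y, z axes, in that order (R = Rz(yaw) Ry(pitch) Rx(roll)).
In Python, from workcell import bot gives the robot as it stands. The module is installed in compiled form; this text tells all that it offers.
- The arm moves only by the shell command python3 -m crank 'ROWS' [OPENING] [FORCE]. ROWS is JSON, a list that holds one entry, the list of rows, each a list of 6 numbers: the shift along the world's x, y, z as a fraction of full scale, then the turn, a rotation vector about the world's x, y, z as a fraction of full scale. In form: [[[x, y, z, wx, wy, wz], ...]]. A call has 1 to 20 rows; each row shifts and turns the commanded pose from where the row before left it; what a row does not reach is not made up. Full scale, the value 1, is 20 mm for a shift and 0.12 rad for a turn. A row lasts 1/12 s, in which the tool goes at most 41.7 mm and 7.16 degrees, less where a joint would pass 70% of its speed; a pose out of reach is approached as far as the arm can. A call with a number of a shift or a turn outside -1 to 1 is refused whole. A call with a gripper value outside its range is refused whole. OPENING is the opening, from 0 (shut) to 1 (fully open), set as the call begins (- or left out, the last holds). The fingers move at their own pace and stop on an object; FORCE is the grip in N (left out, the last holds). Time passes only in rows, so rows that do not move let the fingers close. It gives the time, the measured TCP pose, the force, the opening and the grip force at its end, in the units of the state.
- bot.get_obs(): the state, without advancing time (a new reading comes with each control period).
- bot.camera(name): name is "side" or "top"; returns the picture (420x560x3 uint8, red, green, blue); there is no depth.
- bot.camera_model(name): a dict with "vertical_fov" (degrees; the focal length in pixels is half the picture's height over the tangent of half this angle, whatever the lens; pixels are square), "cx", "cy" (the principal point, pixels), "k1" (the pictures are not rectified: a ray, as slopes to the right and down, at radius r is drawn at 1 + k1 r^2 times it, then the intrinsics apply), "R" (3x3) and "t" (3): a world point X has camera coordinates R X + t. Camera axes: x right, y down, z forward; pixel columns grow to the right and rows downward; lengths in m; the calibration is good to about 2 mm. A picture is of the moment at which its call begins. camera_model takes no time and is no camera call.
- bot.job_done(): hands the job in; it is judged then, once.
The state is a dict: "time": time; "q": joint angles; "qd": joint speeds; "joint_efforts": joint torques, N m; "ee_pos": TCP position; "tcp_rot": TCP orientation; "wrist_force": force on the tool from outside, world axes, zero at the start; "torque": the same for the moment, N m; "opening": finger opening in m; "grasp_force": force on a finger pad.
Only numpy, scipy, OpenCV 4.12 (cv2) and the standard library are available. Lean on these libraries where they do the work, as an engineer would, in place of code of your own. Each camera call takes 0.05 s, during which the arm holds its last target. There are 200 camera calls.

## Working session

There is one attempt and no reset: what is moved stays moved. The work goes in short steps, Python scripts to look and compute and a shell command to move; the robot and the scene stay as the last step left them, time stands still between calls to the robot, and variables do not carry over. Pictures are saved under pics/ and viewed, at most 10 in all, crops included, and the job is handed in when it is done.

```bash
mkdir -p pics; cat > h.py <<'E'
import numpy as np, cv2
from workcell import bot
def ray(name,u,v):
    m=bot.camera_model(name); f=210/np.tan(np.radians(m["vertical_fov"]/2))
    K=np.array([[f,0,m["cx"]],[0,f,m["cy"]],[0,0,1]])
    p=cv2.undistortPoints(np.array([[[u,v]]],float),K,np.array([m["k1"],0,0,0,0]))[0,0]
    R=np.array(m["R"]);t=np.array(m["t"])
    return -R.T@t, R.T@np.array([p[0],p[1],1])
def onz(name,u,v,z):
    c,d=ray(name,u,v); return c+d*(z-c[2])/d[2]
def proj(name,X):
    m=bot.camera_model(name); f=210/np.tan(np.radians(m["vertical_fov"]/2))
    K=np.array([[f,0,m["cx"]],[0,f,m["cy"]],[0,0,1]]);R=np.array(m["R"])
    return cv2.projectPoints(np.array([X],float),cv2.Rodrigues(R)[0],np.array(m["t"],float),K,np.array([m["k1"],0,0,0,0.]))[0][0,0]
def snap(name,fn):
    im=bot.camera(name); cv2.imwrite("pics/"+fn,im[:,:,::-1]); return im
E
python3 - <<'E'
from h import *
snap("top","t0.png");snap("side","s0.png")
for n in("top","side"):print(bot.camera_model(n))
print(bot.get_obs())
E
```

```text
{'vertical_fov': 46.0892613727747, 'cx': 274.73781924661216, 'cy': 207.81037204542096, 'k1': -0.013122752628854118, 'R': array([[-0.01855965, -0.99981506, -0.00503803],
       [-0.99784625,  0.01883971, -0.06283249],
       [ 0.06291579,  0.00386103, -0.99801137]]), 't': array([0.02107348, 0.5215837 , 1.18876933])}
{'vertical_fov': 55.74097756605919, 'cx': 283.4936396894796, 'cy': 210.00711325293403, 'k1': -0.09312945833133485, 'R': array([[-0.94975196, -0.31299169, -0.00272338],
       [-0.22734704,  0.69579725, -0.68130721],
       [ 0.21513841, -0.64645371, -0.73199253]]), 't': array([0.48993575, 0.15526999, 0.84785344])}
{'time': 0.1, 'q': array([7.26505245e+01, 5.00868628e+00, 1.00385688e+01, 9.50995132e+01,
       2.98852489e-04, 8.99999286e+01]), 'qd': array([ 0.06433104, -0.11280994,  0.0526408 , -0.0187885 ,  0.09232292,
       -0.04523531]), 'joint_efforts': array([-9.51682637e-05, -5.21562052e+01,  4.65654230e+01,  1.59811793e-02,
       -3.49629113e-05,  3.18547927e-05]), 'ee_pos': array([0.16395338, 0.52480182, 0.24964307]), 'tcp_rot': array([-1.79930369e+02, -2.98939011e-04,  1.62650596e+02]), 'wrist_force': array([ 0.95303969, -0.57727865,  0.42415451]), 'torque': array([-0.00955447, -0.0022193 , -0.01411583]), 'grasp_force': 0.0, 'opening': 0.08534236428918598}
```

View pics/t0.png

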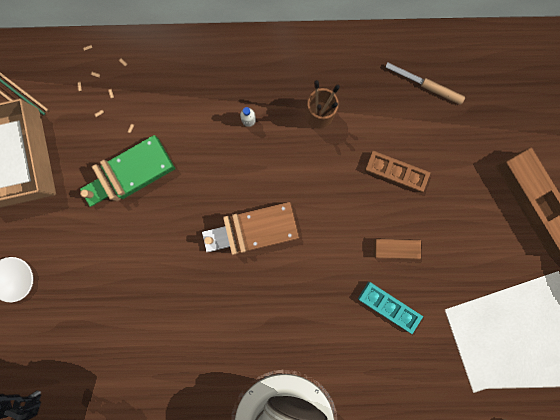

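View pics/s0.png

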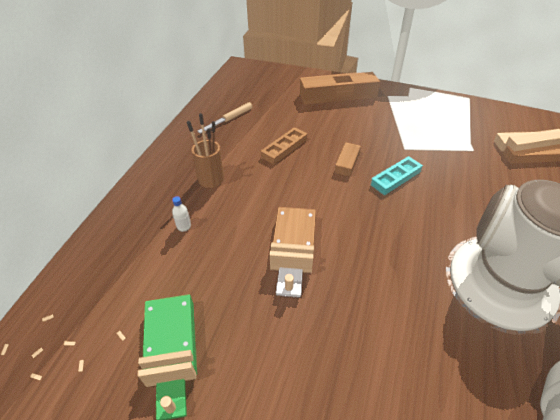

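Top view candidates:
- **Stand:** the wooden one at (250,230) with its post at (208,240), or the green one at (128,172). The wooden one fits.
- **Mould:** brown with three pockets at (398,171), turquoise at (390,307), or the plain blank without pockets at (399,248). The brown pocketed one fits.

I'll confirm in a crop and measure.

```bash
python3 - <<'E'
from h import *
im=cv2.imread("pics/t0.png")
a=cv2.resize(im[190:265,190:310],None,fx=5,fy=5,interpolation=cv2.INTER_CUBIC)
b=cv2.resize(im[140:200,355:440],None,fx=3,fy=3,interpolation=cv2.INTER_CUBIC)
W=np.zeros((560,600,3),np.uint8);W[:375,:600]=a;W[375:555,:255]=b
cv2.imwrite("pics/c0.png",W)
hsv=cv2.cvtColor(im,cv2.COLOR_BGR2HSV)
print("hsv mould",hsv[160,375],hsv[186,420],"bench",hsv[140,398],hsv[200,398],"house",hsv[220,270],"ridge",hsv[235,240],"shadow",hsv[265,260])
# brightness mask
for nm,(x0,y0,x1,y1) in dict(mould=(355,140,440,200),stand=(190,190,310,265)).items():
    r=hsv[y0:y1,x0:x1]; m=(r[:,:,2]>105).astype(np.uint8)
    m=cv2.morphologyEx(m,cv2.MORPH_OPEN,np.ones((3,3)))
    cs,_=cv2.findContours(m,cv2.RETR_EXTERNAL,cv2.CHAIN_APPROX_NONE)
    for c in cs:
        if cv2.contourArea(c)>80: print(nm,cv2.contourArea(c),cv2.boxPoints(cv2.minAreaRect(c+np.array([x0,y0]))).round(1).tolist())
E
```

```text
hsv mould [ 12 139 152] [ 13 139  68] bench [ 10 133  96] [ 10 130  90] house [ 12 139 180] ridge [ 15 101 228] shadow [ 10 131 103]
mould 1222.0 [[365.0, 169.1999969482422], [372.6000061035156, 149.5], [430.70001220703125, 171.89999389648438], [423.1000061035156, 191.60000610351562]]
stand 114.0 [[261.0, 259.0], [297.0, 259.0], [297.0, 264.0], [261.0, 264.0]]
stand 661.0 [[199.0, 222.0], [227.89999389648438, 215.10000610351562], [237.0, 253.5], [208.10000610351562, 260.3999938964844]]
stand 2197.5 [[231.3000030517578, 214.1999969482422], [290.29998779296875, 200.3000030517578], [299.3999938964844, 239.0], [240.39999389648438, 252.8000030517578]]
```

View pics/c0.png

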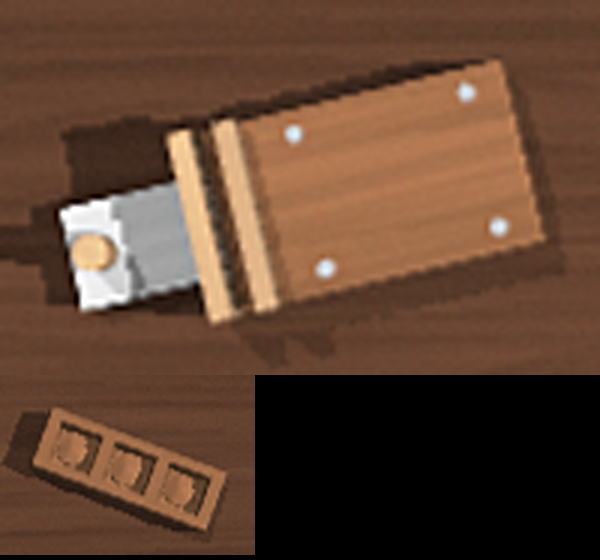

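The crop confirms the wooden stand, with its post at about (208,240) and ridges at about (231,235) and (239,233). It also confirms the brown three-pocket mould at about (398,171), pockets up. Next I'll measure both.

```bash
python3 - <<'E'
from h import *
im=cv2.imread("pics/t0.png"); hsv=cv2.cvtColor(im,cv2.COLOR_BGR2HSV).astype(int)
x0,y0,x1,y1=190,190,310,265
r=hsv[y0:y1,x0:x1]; m=((r[:,:,2]>190)&(r[:,:,1]>70)&(r[:,:,1]<125)).astype(np.uint8)
n,l,s,c=cv2.connectedComponentsWithStats(m)
P={}
for i in range(1,n):
    if s[i,4]<15: continue
    ys,xs=np.where(l==i); pts=np.stack([xs+x0,ys+y0],1).astype(np.float32)
    rect=cv2.minAreaRect(pts); u,v=rect[0]
    z=.06 if s[i,4]<90 else .065
    e=[]
    if z==.065:
        b=cv2.boxPoints(rect); b=b[np.argsort(b[:,1])]; e=[onz("top",*b[:2].mean(0),z)[:2],onz("top",*b[2:].mean(0),z)[:2]]
    print(s[i,4],(u,v),rect[1],onz("top",u,v,z).round(4),[x.round(4) for x in e], [np.linalg.norm(e[0]-e[1]),np.degrees(np.arctan2(*(e[0]-e[1])[::-1]))] if e else "")
# housing rear corners z .04
a,b=onz("top",290,202.4,.04),onz("top",299,238.2,.04); print("rear",a,b,np.linalg.norm(a-b),np.degrees(np.arctan2(*(a-b)[:2][::-1])))
# mould: tilt of top rect; use V mask looser, drop front wall
print("mouldtop")
for thr in (115,125,135):
    r=hsv[140:200,355:440]; m=(r[:,:,2]>thr).astype(np.uint8); m=cv2.morphologyEx(m,cv2.MORPH_CLOSE,np.ones((9,9)))
    cs,_=cv2.findContours(m,cv2.RETR_EXTERNAL,cv2.CHAIN_APPROX_NONE); c=max(cs,key=cv2.contourArea)+np.array([355,140])
    w=np.array([onz("top",*p[0],.024)[:2] for p in c],np.float32)*1000
    print(thr,cv2.minAreaRect(w))
# side view: projections of post/mould for check
s=cv2.imread("pics/s0.png"); hs=cv2.cvtColor(s,cv2.COLOR_BGR2HSV).astype(int)
for nm,(u,v,z) in dict(post=(208.4,240.2,.06)).items(): print(nm,proj("side",onz("top",u,v,z)))
r=hs[265:295,275:305]; m=(r[:,:,1]>70)&(r[:,:,1]<125)&(r[:,:,2]>190); ys,xs=np.where(m); print("side post px",xs.min()+275,xs.max()+275,ys.min()+265,ys.max()+265)
E
```

```text
164 (238.55410766601562, 232.60491943359375) (38.306827545166016, 4.237227439880371) [0.4624 0.0967 0.065 ] [array([0.5062, 0.1064]), array([0.4188, 0.0871])] [np.float64(0.08950816300799014), np.float64(12.442680835442117)]
167 (229.41311645507812, 234.7557373046875) (38.077789306640625, 4.351747512817383) [0.4578 0.1182 0.065 ] [array([0.5013, 0.1278]), array([0.4144, 0.1086])] [np.float64(0.0889616069795816), np.float64(12.509583626031297)]
42 (207.50001525878906, 240.00001525878906) (6.363960266113281, 6.363960266113281) [0.4465 0.1702 0.06  ] [] 
rear [ 0.53269342 -0.02557128  0.04      ] [ 0.44673132 -0.04526824  0.04      ] 0.08818986409246618 12.9057079488833
mouldtop
115 ((606.6145629882812, -290.20001220703125), (150.97984313964844, 50.92957305908203), 67.62622833251953)
125 ((606.8084716796875, -290.35626220703125), (149.2599334716797, 50.05804443359375), 67.81128692626953)
135 ((606.6646118164062, -290.2289733886719), (149.26918029785156, 49.77547073364258), 67.61640167236328)
post [290.29765797 275.08365183]
side post px 285 292 277 288
```

```bash
python3 -m crank '[[[0.706,-0.887,0,0,0,-0.438],[0.706,-0.887,0,0,0,-0.438],[0.706,-0.887,0,0,0,-0.438],[0.706,-0.887,0,0,0,-0.438],[0.706,-0.887,0,0,0,-0.438],[0.706,-0.887,0,0,0,-0.438],[0.706,-0.887,0,0,0,-0.438],[0.706,-0.887,0,0,0,-0.438],[0.706,-0.887,0,0,0,-0.438],[0.706,-0.887,0,0,0,-0.438],[0.706,-0.887,-0.5,0,0,-0.438],[0.706,-0.887,-0.5,0,0,-0.438],[0.706,-0.887,-0.5,0,0,-0.438],[0.706,-0.887,-0.5,0,0,-0.438],[0.706,-0.887,-0.5,0,0,-0.438],[0.706,-0.887,-0.5,0,0,-0.438],[0.706,-0.887,-0.5,0,0,-0.438],[0.706,-0.887,-0.5,0,0,-0.438],[0.706,-0.887,-0.5,0,0,-0.438],[0.706,-0.887,-0.5,0,0,-0.438]]]' 0.7 60
python3 - <<'E'
from h import *
s=cv2.imread("pics/s0.png")
cv2.imwrite("pics/c1.png",cv2.resize(s[200:305,260:330],None,fx=5,fy=5,interpolation=cv2.INTER_CUBIC))
for p in [(.4624,.0967,.065),(.4578,.1182,.065),(.5013,.1278,.065),(.4144,.1086,.065),(.4465,.1702,.06),(.5327,-.0256,.04),(.4467,-.0453,.04)]:
    print(p,(proj("side",p)-[260,200])*5)
E
```

```text
time: 1.77
ee_pos: [0.4468, 0.1691, 0.1495]
tcp_rot: [-180.0, 0.0, 102.3]
wrist_force: [0.8, 0.5, -0.1]
opening: 0.0597
grasp_force: 0.0
(0.4624, 0.0967, 0.065) [165.63848685 223.36726866]
(0.4578, 0.1182, 0.065) [160.79941376 265.04066508]
(0.5013, 0.1278, 0.065) [ 54.15348201 256.51471062]
(0.4144, 0.1086, 0.065) [267.94249595 273.4485533 ]
(0.4465, 0.1702, 0.06) [148.64715962 379.21518414]
(0.5327, -0.0256, 0.04) [100.54765702  27.24238469]
(0.4467, -0.0453, 0.04) [285.10908579  39.40373314]
```

View pics/c1.png

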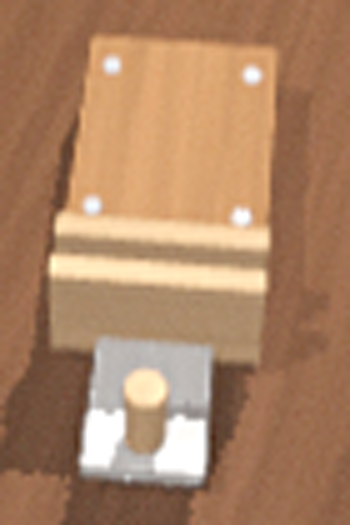

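The post top shows at (146,380) in the crop, within 3 enlarged pixels of the prediction. I'll lower and grip it.

```bash
python3 -m crank '[[[0,0.05,-0.8,0,0,0],[0,0,-0.8,0,0,0],[0,0,-0.8,0,0,0],[0,0,-0.8,0,0,0],[0,0,-0.8,0,0,0],[0,0,-0.7,0,0,0],[0,0,-0.47,0,0,0],[0,0,0,0,0,0]]]' 0.7 60 && python3 -m crank '[[[0,0,0,0,0,0],[0,0,0,0,0,0],[0,0,0,0,0,0],[0,0,0,0,0,0],[0,0,0,0,0,0],[0,0,0,0,0,0]]]' 0 60
```

```text
time: 2.43
ee_pos: [0.4451, 0.1707, 0.0447]
tcp_rot: [-179.8, 0.0, 102.4]
wrist_force: [-0.3, -0.6, -0.5]
opening: 0.0596
grasp_force: 0.0
time: 2.93
ee_pos: [0.4459, 0.1712, 0.048]
tcp_rot: [-180.0, -0.0, 102.4]
wrist_force: [-6.9, -1.3, 7.7]
opening: 0.0161
grasp_force: 58.4
```

```bash
python3 -m crank '[[[-0.0215,0.0977,0.03,0,0,0],[-0.0215,0.0977,0.03,0,0,0],[-0.0215,0.0977,0,0,0,0],[-0.0215,0.0977,0,0,0,0],[-0.0215,0.0977,0,0,0,0],[-0.0215,0.0977,0,0,0,0],[-0.0215,0.0977,0,0,0,0],[-0.0215,0.0977,0,0,0,0],[-0.0215,0.0977,0,0,0,0],[-0.0215,0.0977,0,0,0,0],[0,0,0,0,0,0]]]'
```

```text
time: 3.85
ee_pos: [0.4416, 0.1905, 0.0481]
tcp_rot: [-179.9, 0.0, 102.4]
wrist_force: [-3.4, -4.5, -0.1]
opening: 0.0163
grasp_force: 58.8
```

```bash
python3 -m crank '[[[-0.0215,0.0977,0,0,0,0],[-0.0215,0.0977,0,0,0,0],[-0.0215,0.0977,0,0,0,0],[-0.0215,0.0977,0,0,0,0],[-0.0215,0.0977,0,0,0,0],[-0.0215,0.0977,0,0,0,0],[-0.0215,0.0977,0,0,0,0],[-0.0215,0.0977,0,0,0,0],[-0.0215,0.0977,0,0,0,0],[0,0,0,0,0,0]]]'; python3 -m crank '[[[-0.0108,0.0488,0,0,0,0],[-0.0108,0.0488,0,0,0,0],[-0.0108,0.0488,0,0,0,0],[-0.0108,0.0488,0,0,0,0]]]'
```

```text
time: 4.68
ee_pos: [0.4378, 0.2079, 0.0481]
tcp_rot: [-179.9, 0.1, 102.4]
wrist_force: [-2.8, -6.2, -0.2]
opening: 0.0163
grasp_force: 58.8
time: 5.02
ee_pos: [0.437, 0.2115, 0.0481]
tcp_rot: [-179.9, 0.1, 102.4]
wrist_force: [-3.0, -6.6, -0.4]
opening: 0.0163
grasp_force: 58.8
```

```bash
python3 -m crank '[[[-0.0108,0.0488,0,0,0,0],[-0.0108,0.0488,0,0,0,0],[-0.0108,0.0488,0,0,0,0],[-0.0108,0.0488,0,0,0,0]]]'
```

```text
time: 5.35
ee_pos: [0.4361, 0.2154, 0.0481]
tcp_rot: [-179.9, 0.1, 102.4]
wrist_force: [-2.5, -7.6, 0.6]
opening: 0.0161
grasp_force: 58.8
```

```bash
python3 -m crank '[[[-0.0108,0.0488,0,0,0,0],[-0.0108,0.0488,0,0,0,0],[-0.0108,0.0488,0,0,0,0]]]'
```

```text
time: 5.6
ee_pos: [0.4356, 0.2176, 0.0481]
tcp_rot: [-179.9, 0.2, 102.4]
wrist_force: [-2.2, -11.0, 1.2]
opening: 0.0158
grasp_force: 58.9
```

The force rose from 7.6 to 11 N, which is probably the catch bump. I'll go on in small steps.

```bash
python3 -m crank '[[[-0.0108,0.0488,0,0,0,0],[-0.0108,0.0488,0,0,0,0]]]'
```

```text
time: 5.77
ee_pos: [0.4352, 0.2197, 0.0481]
tcp_rot: [-179.9, 0.2, 102.4]
wrist_force: [-1.7, -10.0, 0.6]
opening: 0.0162
grasp_force: 58.9
```

```bash
python3 -m crank '[[[-0.0108,0.0488,0,0,0,0],[-0.0108,0.0488,0,0,0,0]]]'
```

```text
time: 5.93
ee_pos: [0.4348, 0.2217, 0.0481]
tcp_rot: [-179.9, 0.2, 102.4]
wrist_force: [-0.8, -10.2, 0.7]
opening: 0.0161
grasp_force: 58.9
```

```bash
python3 -m crank '[[[-0.0108,0.0488,0,0,0,0],[-0.0108,0.0488,0,0,0,0]]]'
```

```text
time: 6.1
ee_pos: [0.4343, 0.2236, 0.0481]
tcp_rot: [-179.9, 0.2, 102.4]
wrist_force: [-0.4, -11.8, 1.7]
opening: 0.0162
grasp_force: 58.9
```

```bash
python3 -m crank '[[[-0.0108,0.0488,0,0,0,0],[-0.0108,0.0488,0,0,0,0]]]'
```

```text
time: 6.27
ee_pos: [0.4339, 0.2255, 0.0481]
tcp_rot: [-179.9, 0.2, 102.4]
wrist_force: [-1.9, -10.5, 1.1]
opening: 0.0163
grasp_force: 58.9
```

```bash
python3 -m crank '[[[-0.0108,0.0488,0,0,0,0],[-0.0108,0.0488,0,0,0,0],[0,0,0,0,0,0]]]'
```

```text
time: 6.52
ee_pos: [0.4334, 0.2278, 0.0481]
tcp_rot: [-179.9, 0.1, 102.4]
wrist_force: [-2.7, -8.3, 0.5]
opening: 0.0162
grasp_force: 58.8
```

```bash
python3 -m crank '[[[-0.0108,0.0488,0,0,0,0],[-0.0108,0.0488,0,0,0,0],[-0.0108,0.0488,0,0,0,0],[0,0,0,0,0,0]]]'
```

```text
time: 6.85
ee_pos: [0.4327, 0.2308, 0.0481]
tcp_rot: [-179.9, 0.1, 102.4]
wrist_force: [-2.8, -8.6, 0.3]
opening: 0.0162
grasp_force: 58.8
```

```bash
python3 -m crank '[[[-0.0108,0.0488,0,0,0,0],[-0.0108,0.0488,0,0,0,0],[-0.0108,0.0488,0,0,0,0],[0,0,0,0,0,0]]]'
```

```text
time: 7.18
ee_pos: [0.432, 0.2339, 0.0481]
tcp_rot: [-179.9, 0.1, 102.4]
wrist_force: [-2.6, -6.9, 0.9]
opening: 0.0166
grasp_force: 58.8
```

```bash
python3 -m crank '[[[-0.0108,0.0488,0,0,0,0],[-0.0108,0.0488,0,0,0,0],[-0.0108,0.0488,0,0,0,0],[0,0,0,0,0,0]]]'
```

```text
time: 7.52
ee_pos: [0.4314, 0.2368, 0.0481]
tcp_rot: [-179.9, 0.1, 102.4]
wrist_force: [-1.6, -8.4, -0.1]
opening: 0.0162
grasp_force: 58.8
```

```bash
python3 -m crank '[[[-0.0108,0.0488,0,0,0,0],[-0.0108,0.0488,0,0,0,0],[-0.0108,0.0488,0,0,0,0],[0,0,0,0,0,0]]]'
```

```text
time: 7.85
ee_pos: [0.4308, 0.2397, 0.0481]
tcp_rot: [-179.9, 0.1, 102.4]
wrist_force: [-2.2, -7.3, 0.2]
opening: 0.0163
grasp_force: 58.8
```

Force is flat, so I'll check in the top view that the slide is really following and not slipping.

```bash
python3 - <<'E'
from h import *
im=cv2.cvtColor(snap("top","t1.png"),cv2.COLOR_RGB2BGR); hsv=cv2.cvtColor(im,cv2.COLOR_BGR2HSV).astype(int)
x0,y0=150,190
r=hsv[y0:265,x0:310]; m=((r[:,:,2]>190)&(r[:,:,1]>70)&(r[:,:,1]<125)).astype(np.uint8)
n,l,s,c=cv2.connectedComponentsWithStats(m)
for i in range(1,n):
    if s[i,4]>30: print(s[i],onz("top",*(c[i]+[x0,y0]),.065))
E
```

```text
[ 83  24  12  38 164] [0.46228625 0.0967285  0.065     ]
[ 44  33  12  38 156] [0.44527145 0.18715799 0.065     ]
```

```bash
python3 -m crank '[[[-0.0108,0.0488,0,0,0,0],[-0.0108,0.0488,0,0,0,0],[-0.0108,0.0488,0,0,0,0],[0,0,0,0,0,0]]]'
```

```text
time: 8.23
ee_pos: [0.4303, 0.2416, 0.048]
tcp_rot: [-179.9, 0.3, 102.4]
wrist_force: [-0.7, -14.4, 0.9]
opening: 0.0164
grasp_force: 58.9
```

The slide is following (about 70 mm out). The static force has now risen to 14.4 N, so I'll take another small step.

```bash
python3 -m crank '[[[-0.0108,0.0488,0,0,0,0],[-0.0108,0.0488,0,0,0,0],[0,0,0,0,0,0]]]'
```

```text
time: 8.48
ee_pos: [0.4301, 0.2428, 0.048]
tcp_rot: [-179.9, 0.3, 102.3]
wrist_force: [0.2, -18.3, 2.1]
opening: 0.0162
grasp_force: 59.0
```

The force is 10 N above the spring and stiffening at about 3–4 N/mm, which is too much for the 3 N bump, so this is the stop. I'll ease back and release.

```bash
python3 -m crank '[[[0.0108,-0.0488,0,0,0,0],[0.0108,-0.0488,0,0,0,0],[0.0108,-0.0488,0,0,0,0],[0.0108,-0.0488,0,0,0,0],[0,0,0,0,0,0]]]'; python3 -m crank '[[[0,0,0,0,0,0],[0,0,0,0,0,0],[0,0,0,0,0,0],[0,0,0,0,0,0],[0,0,0,0,0,0]]]' 0.7; python3 -m crank '[[[0,0,0.5,0,0,0],[0,0,0.8,0,0,0],[0,0,0.8,0,0,0],[0,0,0.8,0,0,0],[0,0,0.8,0,0,0],[0,0,0.8,0,0,0]]]' 1
python3 - <<'E'
from h import *
im=cv2.cvtColor(snap("top","t2.png"),cv2.COLOR_RGB2BGR); hsv=cv2.cvtColor(im,cv2.COLOR_BGR2HSV).astype(int)
x0,y0=150,190
r=hsv[y0:265,x0:310]; m=((r[:,:,2]>190)&(r[:,:,1]>70)&(r[:,:,1]<125)).astype(np.uint8)
n,l,s,c=cv2.connectedComponentsWithStats(m)
for i in range(1,n):
    if s[i,4]>30: print(s[i],onz("top",*(c[i]+[x0,y0]),.065))
E
```

```text
time: 8.9
ee_pos: [0.4307, 0.2401, 0.0481]
tcp_rot: [-179.9, 0.1, 102.4]
wrist_force: [-1.9, -9.6, 0.4]
opening: 0.0164
grasp_force: 58.9
time: 9.32
ee_pos: [0.431, 0.2418, 0.0483]
tcp_rot: [180.0, -0.0, 102.4]
wrist_force: [-0.1, -0.2, 0.5]
opening: 0.0594
grasp_force: 0.0
time: 9.82
ee_pos: [0.4309, 0.2416, 0.1398]
tcp_rot: [180.0, -0.0, 102.4]
wrist_force: [-0.2, -0.3, 0.3]
opening: 0.0857
grasp_force: 0.0
[ 83  24  12  38 164] [0.46228625 0.0967285  0.065     ]
[ 46  33  13  38 167] [0.44397438 0.18248775 0.065     ]
[27 54  8  7 42] [0.4317603  0.23286021 0.065     ]
```

The slide is held about 66 mm out (ridges 88 mm apart). Next is the mould.

```bash
python3 -m crank '[[[0.293,-0.886,0.3,0,0,-0.168],[0.293,-0.886,0.3,0,0,-0.168],[0.293,-0.886,0,0,0,-0.168],[0.293,-0.886,0,0,0,-0.168],[0.293,-0.886,0,0,0,-0.168],[0.293,-0.886,0,0,0,-0.168],[0.293,-0.886,0,0,0,-0.168],[0.293,-0.886,0,0,0,-0.168],[0.293,-0.886,0,0,0,-0.168],[0.293,-0.886,0,0,0,-0.168],[0.293,-0.886,0,0,0,-0.168],[0.293,-0.886,0,0,0,-0.168],[0.293,-0.886,0,0,0,-0.168],[0.293,-0.886,0,0,0,-0.168],[0.293,-0.886,0,0,0,-0.168],[0.293,-0.886,0,0,0,-0.168],[0.293,-0.886,0,0,0,-0.168],[0.293,-0.886,0,0,0,-0.168],[0.293,-0.886,0,0,0,-0.168],[0.293,-0.886,0,0,0,-0.168]]]' 1 40; python3 -m crank '[[[0.293,-0.886,0,0,0,-0.168],[0.293,-0.886,0,0,0,-0.168],[0.293,-0.886,0,0,0,-0.168],[0.293,-0.886,0,0,0,-0.168],[0.293,-0.886,0,0,0,-0.168],[0.293,-0.886,-0.3,0,0,-0.168],[0.293,-0.886,-0.5,0,0,-0.168],[0.293,-0.886,-0.5,0,0,-0.168],[0.293,-0.886,-0.5,0,0,-0.168],[0.293,-0.886,-0.5,0,0,-0.168],[0,0,0,0,0,0]]]'
python3 - <<'E'
from h import *
im=snap("side","s1.png"); cv2.imwrite("pics/c2.png",cv2.resize(im[60:340,150:450,::-1],None,fx=2,fy=2))
print(proj("side",[.6067,-.2902,.024]))
E
```

```text
time: 11.53
ee_pos: [0.5484, -0.1138, 0.1505]
tcp_rot: [180.0, -0.0, 79.3]
wrist_force: [0.1, -0.1, -0.5]
opening: 0.0855
grasp_force: 0.0
time: 12.45
ee_pos: [0.6064, -0.2924, 0.1015]
tcp_rot: [-179.9, 0.0, 67.6]
wrist_force: [0.3, -0.2, -0.2]
opening: 0.0851
grasp_force: 0.0
[285.04047532 140.72348814]
```

View pics/c2.png

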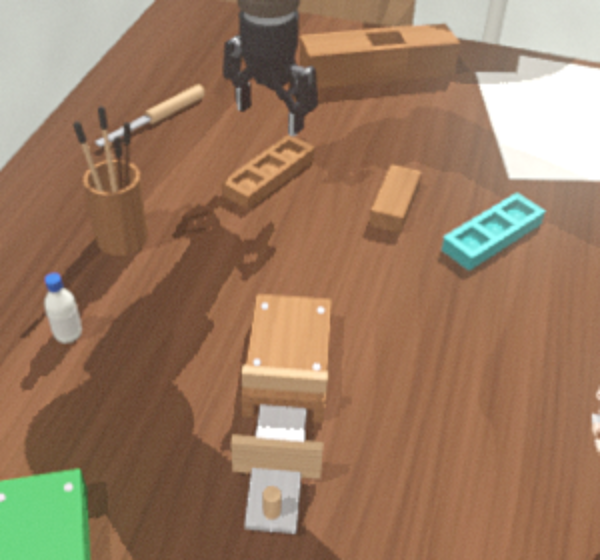

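The side view shows the slide held out and the gripper aligned above the brown mould, whose top centre at about (284,142) is near the predicted (285,141). I'll descend and grip.

```bash
python3 -m crank '[[[0,0.1,-0.8,0,0,0],[0,0,-0.8,0,0,0],[0,0,-0.8,0,0,0],[0,0,-0.8,0,0,0],[0,0,-0.45,0,0,0],[0,0,-0.22,0,0,0],[0,0,0,0,0,0],[0,0,0,0,0,0]]]' 1 40 && python3 -m crank '[[[0,0,0,0,0,0],[0,0,0,0,0,0],[0,0,0,0,0,0],[0,0,0,0,0,0],[0,0,0,0,0,0]]]' 0 40; python3 -m crank '[[[0,0,0.2,0,0,0],[0,0,0.4,0,0,0],[0,0,0.8,0,0,0],[0,0,0.8,0,0,0],[0,0,0.8,0,0,0],[0,0,0.8,0,0,0],[0,0,0.8,0,0,0],[0,0,0.8,0,0,0],[0,0,0,0,0,0]]]'
```

```text
time: 13.17
ee_pos: [0.607, -0.288, 0.0277]
tcp_rot: [179.9, 0.0, 67.8]
wrist_force: [0.2, 0.2, 0.1]
opening: 0.0855
grasp_force: 0.0
time: 13.58
ee_pos: [0.6071, -0.2883, 0.0277]
tcp_rot: [179.9, 0.0, 67.8]
wrist_force: [-0.9, 0.5, 4.9]
opening: 0.0492
grasp_force: 43.2
time: 14.33
ee_pos: [0.6077, -0.2886, 0.1387]
tcp_rot: [179.7, 0.0, 67.8]
wrist_force: [1.0, -1.2, -1.2]
opening: 0.0489
grasp_force: 42.5
```

```bash
python3 -m crank '[[[-0.31,0.86,0.1,0,0,0.201],[-0.31,0.86,0.1,0,0,0.201],[-0.31,0.86,0,0,0,0.201],[-0.31,0.86,0,0,0,0.201],[-0.31,0.86,0,0,0,0.201],[-0.31,0.86,0,0,0,0.201],[-0.31,0.86,0,0,0,0.201],[-0.31,0.86,0,0,0,0.201],[-0.31,0.86,0,0,0,0.201],[-0.31,0.86,0,0,0,0.201],[-0.31,0.86,0,0,0,0.201],[-0.31,0.86,0,0,0,0.201],[-0.31,0.86,0,0,0,0.201],[-0.31,0.86,0,0,0,0.201],[-0.31,0.86,0,0,0,0.201],[-0.31,0.86,0,0,0,0.201],[-0.31,0.86,0,0,0,0.201],[-0.31,0.86,0,0,0,0.201],[-0.31,0.86,0,0,0,0.201],[-0.31,0.86,0,0,0,0.201]]]'; python3 -m crank '[[[-0.31,0.86,0,0,0,0.201],[-0.31,0.86,0,0,0,0.201],[-0.31,0.86,0,0,0,0.201],[-0.31,0.7,0,0,0,0.201],[-0.31,0.5,0,0,0,0.201],[0,0.3,0,0,0,0],[0,0.2,0,0,0,0],[0,0,0,0,0,0]]]'
python3 - <<'E'
from h import *
snap("top","t3.png"); im=snap("side","s2.png"); cv2.imwrite("pics/c3.png",cv2.resize(im[180:340,230:380,::-1],None,fx=3.5,fy=3.5))
E
```

```text
time: 16.0
ee_pos: [0.482, 0.0566, 0.1379]
tcp_rot: [-180.0, -0.0, 95.5]
wrist_force: [0.7, -0.3, -2.5]
opening: 0.0488
grasp_force: 42.5
time: 16.67
ee_pos: [0.4519, 0.1418, 0.1385]
tcp_rot: [180.0, 0.0, 102.3]
wrist_force: [1.1, 0.6, -1.4]
opening: 0.049
grasp_force: 42.5
```

View pics/c3.png

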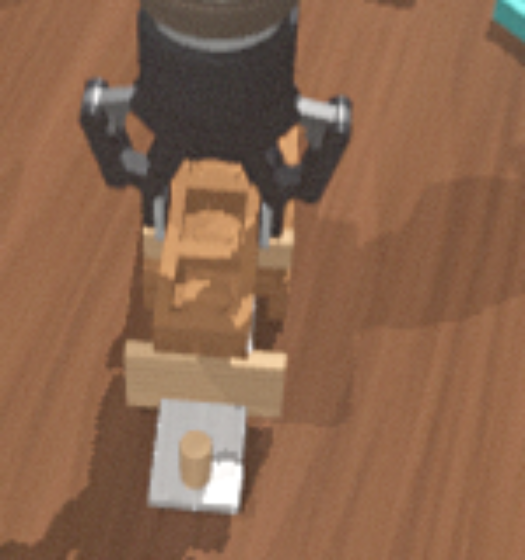

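The mould is held level with pockets up, aligned above both ridges. I'll lower it gently.

```bash
python3 -m crank '[[[0.04,0,-0.5,0,0,0],[0,0,-0.5,0,0,0],[0,0,-0.5,0,0,0],[0,0,-0.3,0,0,0],[0,0,-0.15,0,0,0],[0,0,-0.1,0,0,0],[0,0,0,0,0,0],[0,0,0,0,0,0]]]'
```

```text
time: 17.43
ee_pos: [0.4526, 0.1415, 0.0979]
tcp_rot: [180.0, 0.0, 102.3]
wrist_force: [-0.7, 0.0, -1.5]
opening: 0.0487
grasp_force: 42.5
```

```bash
python3 -m crank '[[[0,0,-0.05,0,0,0],[0,0,-0.05,0,0,0],[0,0,0,0,0,0]]]'
```

```text
time: 17.68
ee_pos: [0.4526, 0.1415, 0.0957]
tcp_rot: [180.0, -0.0, 102.3]
wrist_force: [0.3, 0.6, -1.8]
opening: 0.0488
grasp_force: 42.5
```

```bash
python3 -m crank '[[[0,0,-0.04,0,0,0],[0,0,-0.04,0,0,0],[0,0,0,0,0,0]]]'
```

```text
time: 17.93
ee_pos: [0.4524, 0.1415, 0.0939]
tcp_rot: [-180.0, 0.0, 102.3]
wrist_force: [0.5, 0.7, -1.5]
opening: 0.0492
grasp_force: 42.5
```

```bash
python3 -m crank '[[[0,0,-0.04,0,0,0],[0,0,-0.02,0,0,0],[0,0,0,0,0,0]]]'
```

```text
time: 18.18
ee_pos: [0.4525, 0.1415, 0.0928]
tcp_rot: [-180.0, 0.0, 102.3]
wrist_force: [-0.3, 0.8, -3.0]
opening: 0.049
grasp_force: 42.5
```

```bash
python3 -m crank '[[[0,0,-0.04,0,0,0],[0,0,0,0,0,0]]]'
```

```text
time: 18.35
ee_pos: [0.4525, 0.1415, 0.0926]
tcp_rot: [180.0, -0.0, 102.3]
wrist_force: [-2.9, -0.8, 4.2]
opening: 0.0484
grasp_force: 43.1
```

```bash
python3 -m crank '[[[0,0,-0.04,0,0,0],[0,0,0,0,0,0]]]'
```

```text
time: 18.52
ee_pos: [0.4525, 0.1415, 0.0926]
tcp_rot: [179.9, -0.0, 102.3]
wrist_force: [-6.0, -1.5, 12.1]
opening: 0.0489
grasp_force: 43.8
```

Contact came at 92.6 mm, against 92.7 expected. I'll ease off, open and rise.

```bash
python3 -m crank '[[[0,0,0.03,0,0,0],[0,0,0,0,0,0]]]' && python3 -m crank '[[[0,0,0,0,0,0],[0,0,0,0,0,0],[0,0,0,0,0,0],[0,0,0,0,0,0],[0,0,0,0,0,0]]]' 1; python3 -m crank '[[[0,0,0.3,0,0,0],[0,0,0.5,0,0,0],[0,0,0.8,0,0,0],[0,0,0.8,0,0,0],[0,0,0.8,0,0,0],[0,0,0.8,0,0,0],[0,0,0.8,0,0,0],[0,0,0.8,0,0,0],[-0.8,0,0,0,0,0],[-0.8,0,0,0,0,0],[-0.8,0,0,0,0,0],[-0.8,0,0,0,0,0],[-0.8,0,0,0,0,0],[-0.8,0,0,0,0,0]]]'
python3 - <<'E'
from h import *
a=snap("top","t4.png"); im=snap("side","s3.png")
W=np.hstack([cv2.resize(a[180:280,170:310],(392,280)),cv2.resize(im[190:330,220:390],(340,280))])[:,:,::-1]
cv2.imwrite("pics/c4.png",W)
E
```

```text
time: 18.68
ee_pos: [0.4525, 0.1415, 0.0926]
tcp_rot: [180.0, -0.0, 102.3]
wrist_force: [-3.8, -0.9, 8.2]
opening: 0.0489
grasp_force: 43.5
time: 19.1
ee_pos: [0.4525, 0.1415, 0.0918]
tcp_rot: [-180.0, 0.0, 102.3]
wrist_force: [-0.4, 0.2, -0.3]
opening: 0.0852
grasp_force: 0.0
time: 20.27
ee_pos: [0.3558, 0.1415, 0.2049]
tcp_rot: [179.9, -0.0, 102.3]
wrist_force: [1.4, -0.3, -0.1]
opening: 0.0854
grasp_force: 0.0
```

View pics/c4.png

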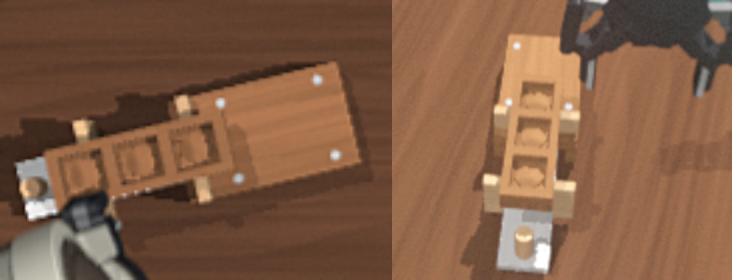

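The mould lies on both ridges, centred and pockets up, with the slide still out and the gripper clear. I'll hand in.

```bash
python3 -c "
from workcell import bot
print(bot.job_done())"
```

```text
the job is handed in; nothing more can be done
None
```

The slide was pulled to its stop and is held out on its catch, the mould lies pockets up and centred across both ridges, nothing else was touched, and the job was handed in at about 20 s (no verdict was returned).

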